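# Set the end cap of a solder reel stand

## Robot

A 6-joint arm with a two-finger parallel gripper is mounted at the origin on the work surface. World frame = base frame: x ahead of the robot, y to its left, z up, the work surface at z = 0. Lengths are in m, angles in rad, forces in N, time in s.
With the tool pointing down it reaches from about 0.275 to 0.725 m from the base axis. Payload 15.9 kg.
Tool frame: the origin (TCP) lies at the very end of the fingers, on their centre line; the grasp point (between the pads) lies env.tcp_to_grasp behind it (env.tcp_to_grasp is the distance from the TCP to the grasp point, in m); z points along the fingers, y is the line along which they close (so a half turn about z gives the same grasp; the last joint's range is limited). The gripper opens to 85 mm and grips with 20 to 120 N. Pads are 22 mm wide; open, the fingers measure 114 mm over their backs; the gripper's body (76 mm by 85 mm) begins 54 mm behind the grasp point. The pads swing forward as they close: fully open they stand 13 mm farther back than shut.
Start: joints at [1.127, 0.213, -0.034, 1.323, 0, 1.571], TCP at [0.215, 0.452, 0.198] pointing down, gripper open.
Joint ranges: [-2.98, 2.98], [-0.74, 1.72], [-1.14, 1.35], [-2.1, 2.04], [-1.57, 1.44], [-3.14, 3.14]. Speed limits (rad/s): [1.89, 1.89, 2.39, 2.57, 3.14, 3.14].

## Interface

Orientations are given as a unit quaternion [x, y, z, w].
In Python, from rig import env, snapshot, camera_params, find_in, mark_of gives the robot as it stands. The module is installed in compiled form; this text tells all that it offers.
- The arm moves only by the tool servo_tool, never from a script. Its argument "targets" is a list of rows, each a list of 5 numbers: the shift along the world's x, y, z in cm, then the turn about the world's z in degrees, then the closure, from 0 (fully open) to 1 (shut). In form: [[x, y, z, turn, claw], ...]. A call has 1 to 5 rows; each row is the pose to reach, as a shift and turn from the pose commanded when the call began; what a row does not reach only later rows make up. A row lasts 1/12 s, in which the tool goes at most 41.7 mm and 7.16 degrees, less where a joint would pass 70% of its speed; a pose out of reach is approached as far as the arm can. A call with a gripper value outside its range is refused whole. The fingers move at their own pace and stop on an object; "squeeze" is the grip in N (left out, the last holds). Time passes only in rows, so rows that repeat a pose let the fingers close. It gives the time, the measured TCP pose, the force, the opening and the grip force at its end, in the units of the state.
- env.get_state(): the state, without advancing time (a new reading comes with each control period).
- snapshot(name): name is "scene" or "side" or "wrist"; returns the picture (400x640x3 uint8, blue, green, red); there is no depth.
- camera_params(name): a dict with "intrinsics" (3x3 intrinsics, pixels), "k1" (the pictures are not rectified: a ray, as slopes to the right and down, at radius r is drawn at 1 + k1 r^2 times it, then the intrinsics apply), "R" (3x3) and "t" (3): a world point X has camera coordinates R X + t. Camera axes: x right, y down, z forward; pixel columns grow to the right and rows downward; lengths in m; the calibration is good to about 2 mm. A picture is of the moment at which its call begins: read the wrist's pose just before it. camera_params takes no time and is no camera call; for the wrist camera it gives the pose at the moment of the call.
- env.hand_in(): hands the job in; it is judged then, once.
Trained networks look in the newest picture that a camera, given by its name, has taken for a name from the list of things; names that differ only in an ending like _2 or _b are one class to them, and where a whole thing is asked for, a point or a joint stands for the part that bears it (a point fixed in the world has none). Each returns a list of dicts, best first, with "score" (0 to 1); they miss things now and then, are a little off and sometimes report something else, mostly with a low value. They report only what shows in the picture. A call takes as long as a camera call.
- find_in(camera, query): "box" ([centre column, centre row, width, height] in pixels, round what is visible of it).
- mark_of(camera, query): "pixel" ([row, column] in pixels: a listed point, or the origin of a listed thing).
The state is a dict: "clock": time; "q": joint angles; "joint_vel": joint speeds; "tau": joint torques, N m; "position": TCP position; "tool_rot": TCP orientation; "ft_force": force on the tool from outside, world axes, zero at the start; "ft_torque": the same for the moment, N m; "width": finger opening in m; "grip_force": force on a finger pad.
Only numpy, scipy, OpenCV 4.12 (cv2) and the standard library are available. Lean on these libraries where they do the work, as an engineer would, in place of code of your own. Each camera call takes 0.05 s, during which the arm holds its last target. There are 200 camera calls.

## Task

Screw the orange knurled end cap on the solder reel stand clockwise, all the way down until it bottoms out, then back it off a quarter turn so that the reel has play. Finish with the gripper still holding the orange cap there, not letting go, because a colleague will set its lock screw while you hold it. Leave the blue cap and the loose things on the bench as they are.

Things in the scene. Friction and masses are not known exactly. Their poses are not given: they have to be found in the camera images.
- stand: the stand to work on, fixed to the bench: round dark steel base 90 mm across and 12 mm high, an upright spindle and on it a reel of silver solder wire with black flanges 66 mm across; the reel's top is 68 mm above the bench. Origin at the centre of the base's underside, z up along the spindle axis.
- cap: orange knurled round end cap of this stand, 36 mm across, 28 mm high, already started on the spindle's thread above the reel. Origin at the centre of its underside (70 mm above the bench when bottomed out), z up, x towards the white line on its top. It can be gripped across at any yaw. It turns against about 0.08 N m, stays where it is left, and meets a hard stop at the bottom.
- cap_top (a point): centre of the orange cap's top face, 98 mm above the bench when bottomed out; it rises 6 mm per turn of unscrewing (about 1 mm per radian).
- cap_turn (a joint): turn of the orange cap in rad: 0 = bottomed out, growing as it is unscrewed (anticlockwise seen from above), up to 4.4. It starts somewhere between 2.0 and 3.6. Clockwise seen from above screws it down.
- other_stand: a second stand and reel of the same make and sizes, with the blue cap, fixed to the bench; its cap is to be left as it is. The two stands may change places.
- other_cap_mark (a point): a point on the top face of the blue cap, 16 mm off its axis, at the outer end of its white line; to be left as it is.
- board_a: green circuit board, 120 x 85 mm, about 13 mm high with its components, lying flat; loose, to be left where it is. Origin at the centre of its underside.
- board_b: a second green circuit board of the same size; loose, to be left where it is. Origin at the centre of its underside.
- blue_bin: small open blue bin, 100 x 130 x 50 mm; loose, to be left where it is. Origin at the centre of its underside.
- screwdriver: red-handled screwdriver lying flat, 200 mm long, 26 mm thick; loose, to be left where it is. Origin at the centre of its underside.
- heatsink: small black finned heat sink, 40 x 30 x 26 mm; loose, to be left where it is. Origin at the centre of its underside.
- tub: clear round open tub, 100 mm across, 55 mm high; loose, to be left where it is. Origin at the centre of its underside.
- tape: yellow ring of tape lying flat, 80 mm across, 20 mm high; loose, to be left where it is. Origin at the centre of its underside.

How it is judged:
On the way:
1. the orange cap is screwed down until it bottoms out (value of joint cap_turn below 0.07 rad), for 0.1 s.
At the end, for the whole second after the job is handed in: After having bottomed out, the orange cap stands a quarter turn (1.57 rad, within 0.26 rad) off its stop, at rest, and the fingers still hold it (contact force over 3 N) (value of joint cap_turn between 1.31 and 1.83 rad and contact force between the fingers and cap above 3 N and angular speed of cap below 0.1 rad/s); the arm keeps its last pose, push and grip.
It fails at once if the blue cap is turned (its mark moves over 6 mm) (distance of other_cap_mark from where it was at the start of the episode above 0.006 m).
It fails at once if a loose thing on the bench is moved over 30 mm (distance of any of board_a, board_b, blue_bin, screwdriver, heatsink, tub, tape from where it was at the start of the episode above 0.03 m).
It also fails if it takes over 61 s, if anything falls off the work surface, if the arm or the gripper's body presses on something with over 40 N, if the wrist force passes 120 N, or if a joint passes its speed limit or range.

## Working session

There is one attempt and no reset: what is moved stays moved. The work goes in short steps, Python scripts to look and compute and a tool call to move; the robot and the scene stay as the last step left them, time stands still between calls to the robot, and variables do not carry over. Pictures are saved under pics/ and viewed, at most 11 in all, crops included, and the job is handed in when it is done.

Besides the shell and the picture viewer there is one more tool, called after "Call:" by a JSON object that holds its "fn" and its "kwargs", one argument or row to a line. servo_tool: Moves the arm, as the interface text tells. Its arguments: {"type":"object","properties":{"targets":{"type":"array"},"squeeze":{"type":"number"}},"required":["targets"]}

```bash
mkdir -p pics
cat > h.py <<'E'
import numpy as np, cv2
from rig import env, snapshot, camera_params, find_in, mark_of
def ray(cam,row,col):
    p=camera_params(cam);K=np.array(p["intrinsics"],float);R=np.array(p["R"]);t=np.array(p["t"])
    s=cv2.undistortPoints(np.array([[[col,row]]],float),K,np.array([p["k1"],0,0,0.]))[0,0]
    return -R.T@t, R.T@np.array([s[0],s[1],1])
def atz(cam,row,col,z):
    o,d=ray(cam,row,col); return o+d*(z-o[2])/d[2]
E
python3 - <<'E'
from h import *
s=env.get_state();print(s["clock"],s["position"],s["tool_rot"],s["width"],env.tcp_to_grasp)
for c in("scene","side"):
    cv2.imwrite(f"pics/{c}0.png",snapshot(c))
    for q in("cap_top","other_cap_mark"):
        for m in mark_of(c,q)[:2]:print(c,q,m,atz(c,*m["pixel"],.1))
    print(find_in(c,"cap")[:2])
E
```

```text
0.0 [0.21453229 0.4512375  0.19760786] [ 2.20087471e-01  9.75479987e-01 -5.34084159e-04 -1.19839540e-04] 0.08511660827127868 0.0187
scene cap_top {'pixel': [185.5, 358.0], 'score': 0.47} [0.53737798 0.14568906 0.1       ]
scene other_cap_mark {'pixel': [215.6, 270.2], 'score': 0.65} [ 0.47119288 -0.15438454  0.1       ]
[{'box': [358.6, 185.6, 16.9, 13.0], 'score': 0.71}, {'box': [267.1, 234.6, 30.9, 37.7], 'score': 0.49}]
side cap_top {'pixel': [160.7, 300.7], 'score': 0.64} [0.51601188 0.16304791 0.1       ]
side other_cap_mark {'pixel': [362.8, 280.9], 'score': 0.42} [ 0.29538733 -0.39053799  0.1       ]
[{'box': [304.9, 165.9, 10.8, 17.9], 'score': 0.49}]
```

View pics/scene0.png

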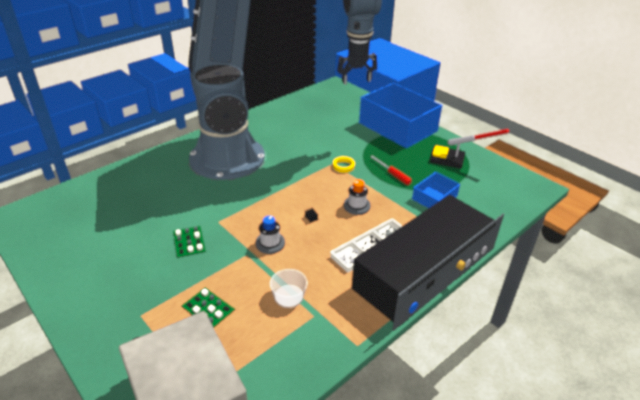

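View pics/side0.png

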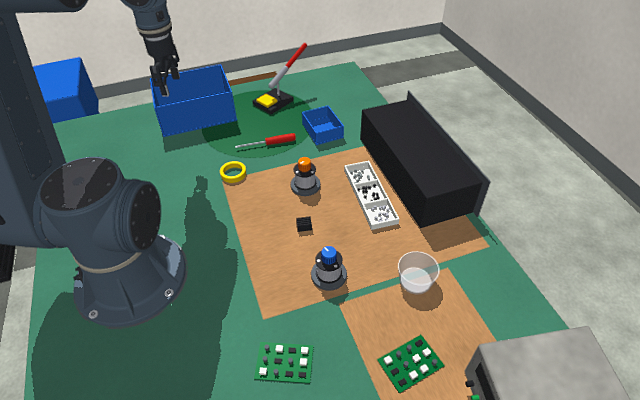

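The orange cap sits at scene (358,186) / side (304,161), near world (0.52, 0.155), and the blue cap is well away from it. I'll move above the orange cap, turning anticlockwise on the way to leave wrist range for screwing down.

Call:
{"fn": "servo_tool", "kwargs": {
  "targets": [
    [2.5,-2.5,0,7,0],
    [5,-5,0,14,0],
    [7.5,-7.5,0,21,0],
    [10,-10,0,28,0],
    [12.5,-12.5,0,35,0]
  ]
}}

```text
clock: 0.82
position: [0.3371, 0.329, 0.1982]
tool_rot: [-0.064, 0.998, 0.0, 0.0]
ft_force: [0.5, -0.5, -0.8]
width: 0.0857
grip_force: 0.0
```

Call:
{"fn": "servo_tool", "kwargs": {
  "targets": [
    [2.5,-2.5,0,7,0],
    [5,-5,0,14,0],
    [7.5,-7.5,0,21,0],
    [10,-10,0,28,0],
    [12.5,-12.5,0,35,0]
  ]
}}

```text
clock: 1.23
position: [0.4601, 0.2062, 0.1983]
tool_rot: [-0.339, 0.941, 0.0, 0.0]
ft_force: [0.4, 1.5, 0.5]
width: 0.0854
grip_force: 0.0
```

Call:
{"fn": "servo_tool", "kwargs": {
  "targets": [
    [1.5,-1.5,0,7,0],
    [3,-3,0,14,0],
    [4,-4,0,21,0],
    [5,-4.6,0,28,0],
    [5,-4.6,0,35,0]
  ]
}}

```text
clock: 1.65
position: [0.5105, 0.1603, 0.1978]
tool_rot: [-0.606, 0.796, -0.0, -0.0]
ft_force: [0.6, 0.1, -1.1]
width: 0.0853
grip_force: 0.0
```

Call:
{"fn": "servo_tool", "kwargs": {
  "targets": [
    [0,0,0,7,0],
    [0,0,0,14,0],
    [0,0,0,21,0],
    [0,0,0,28,0],
    [0,0,0,35,0]
  ]
}}

```text
clock: 2.07
position: [0.5091, 0.1616, 0.1981]
tool_rot: [0.818, -0.576, -0.0, 0.0]
ft_force: [0.0, 0.4, -0.6]
width: 0.0852
grip_force: 0.0
```

Call:
{"fn": "servo_tool", "kwargs": {
  "targets": [
    [0,0,0,7,0],
    [0,0,0,14,0],
    [0,0,0,21,0],
    [0,0,0,28,0],
    [0,0,0,28,0]
  ]
}}

```text
clock: 2.48
position: [0.5091, 0.1617, 0.1981]
tool_rot: [0.933, -0.361, -0.0, -0.0]
ft_force: [0.8, -0.2, -0.1]
width: 0.0858
grip_force: 0.0
```

Run:
```python
from h import *
s=env.get_state();print(s["clock"],s["q"],s["position"],s["tool_rot"])
im=snapshot("wrist");cv2.imwrite("pics/w1.png",im)
for q in("cap_top",):
    for m in mark_of("wrist",q)[:2]:print(q,m,atz("wrist",*m["pixel"],.1005))
print(find_in("wrist","cap")[:2])
h=cv2.inRange(cv2.cvtColor(im,cv2.COLOR_BGR2HSV),(5,150,100),(20,255,255))
y,x=np.nonzero(h);print(len(x),x.min(),x.max(),y.min(),y.max())
for z in(.098,.1005):print(atz("wrist",(y.min()+y.max())/2,(x.min()+x.max())/2,z))
```

```text
2.4833 [ 3.07472337e-01  2.84163394e-01  5.82720265e-02  1.34491990e+00
  1.61937640e-05 -2.09589160e+00] [0.50908104 0.16166091 0.19810057] [ 9.32647241e-01 -3.60789582e-01 -1.08926468e-05 -1.63728100e-06]
cap_top {'pixel': [175.8, 305.2], 'score': 0.73} [0.52273483 0.15895451 0.1005    ]
[{'box': [306.9, 174.5, 46.0, 44.4], 'score': 0.73}, {'box': [73.9, 208.9, 147.8, 142.0], 'score': 0.43}]
1442 147 367 151 333
[0.5073629  0.23450761 0.098     ]
[0.50785051 0.23339895 0.1005    ]
```

View pics/w1.png

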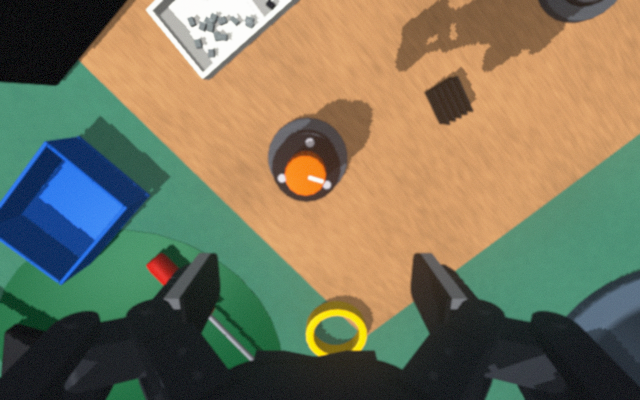

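The picture shows the orange cap at column 305, row 175 with its white line pointing right, and the networks agree. I'll go over it and partway down, then look again.

Call:
{"fn": "servo_tool", "kwargs": {
  "targets": [
    [0.7,-0.1,-2,0,0],
    [1.4,-0.3,-4,0,0],
    [1.4,-0.3,-6.5,0,0],
    [1.4,-0.3,-6.5,0,0]
  ]
}}

```text
clock: 2.97
position: [0.5211, 0.1579, 0.1291]
tool_rot: [0.931, -0.365, -0.002, 0.002]
ft_force: [-1.0, 0.8, -0.6]
width: 0.0853
grip_force: 0.0
```

Run:
```python
from h import *
s=env.get_state();print(s["clock"],s["position"])
im=snapshot("wrist");cv2.imwrite("pics/w2.png",im)
for m in mark_of("wrist","cap_top")[:2]:print(m,atz("wrist",*m["pixel"],.1008))
print(find_in("wrist","cap")[:2])
# where the TCP axis at z=.1008 should be seen
p=camera_params("wrist");K=np.array(p["intrinsics"],float)
X=np.array([*s["position"][:2],.1008]);print(cv2.projectPoints(X[None],cv2.Rodrigues(np.array(p["R"]))[0],np.array(p["t"]),K,np.array([p["k1"],0,0,0.]))[0].ravel())
```

```text
2.9667 [0.52108342 0.15786789 0.12907599]
{'pixel': [214.5, 307.4], 'score': 0.6} [0.52483978 0.16191961 0.1008    ]
[{'box': [313.1, 210.5, 55.1, 58.2], 'score': 0.69}]
[316.64619448 214.56305677]
```

View pics/w2.png

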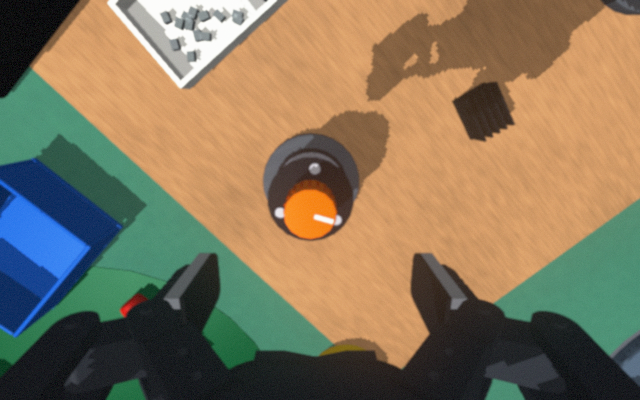

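Run:
```python
from h import *
s=env.get_state();print(s["clock"],s["position"],s["tool_rot"])
im=snapshot("wrist");print(env.get_state()["position"])
h=cv2.inRange(cv2.cvtColor(im,cv2.COLOR_BGR2HSV),(8,200,215),(20,255,255))[170:260,260:370]
c=max(cv2.findContours(h,0,1)[0],key=cv2.contourArea)
(x,y),r=cv2.minEnclosingCircle(c);x+=260;y+=170;print(x,y,r,atz("wrist",y,x,.1008))
for m in mark_of("wrist","cap_top")[:2]:print(m,atz("wrist",*m["pixel"],.1008))
```

```text
3.1167 [0.52320089 0.15873204 0.13423348] [ 9.31207512e-01 -3.64489389e-01  1.76498851e-04 -1.53052650e-04]
[0.52364865 0.15889399 0.13466498]
312.88775634765625 212.0 25.191858291625977 [0.52450295 0.15875456 0.1008    ]
{'pixel': [214.4, 312.8], 'score': 0.72} [0.52343568 0.16004814 0.1008    ]
```

Call:
{"fn": "servo_tool", "kwargs": {
  "targets": [
    [0,0,-2,0,0],
    [0,0,-4,0,0],
    [0,0,-5.2,0,0],
    [0,0,-6,0,0],
    [0,0,-6,0,0]
  ]
}}

```text
clock: 3.63
position: [0.5228, 0.1586, 0.0726]
tool_rot: [0.931, -0.364, -0.0, 0.0]
ft_force: [-0.4, 0.3, 0.1]
width: 0.085
grip_force: 0.0
```

Call:
{"fn": "servo_tool", "kwargs": {
  "targets": [
    [0,0,0,0,1],
    [0,0,0,0,1],
    [0,0,0,0,1],
    [0,0,0,0,1],
    [0,0,0,0,1]
  ],
  "squeeze": 50
}}

```text
clock: 4.05
position: [0.5234, 0.1587, 0.0736]
tool_rot: [0.931, -0.364, 0.0, -0.0]
ft_force: [0.1, -0.2, 0.2]
width: 0.0255
grip_force: 0.0
```

Call:
{"fn": "servo_tool", "kwargs": {
  "targets": [
    [0,0,0,0,1],
    [0,0,0,0,1],
    [0,0,0,0,1]
  ]
}}

```text
clock: 4.3
position: [0.5231, 0.1586, 0.0732]
tool_rot: [0.931, -0.364, 0.0, -0.0]
ft_force: [-0.1, -0.3, 0.7]
width: 0.0
grip_force: 0.0
```

The fingers shut on nothing, so I need to look.

Run:
```python
from h import *
a=snapshot("wrist");b=snapshot("side");c=snapshot("scene")
print(mark_of("side","cap_top")[:2],mark_of("scene","cap_top")[:2])
out=np.zeros((600,800,3),np.uint8)
out[:250,:400]=cv2.resize(a,(400,250))
out[250:600,:400]=cv2.resize(b[110:240,230:378],(400,350))
out[:350,400:]=cv2.resize(c[120:250,290:438],(400,350))
cv2.imwrite("pics/m3.png",out)
```

```text
[{'pixel': [158.3, 302.1], 'score': 0.59}, {'pixel': [279.5, 327.6], 'score': 0.42}] [{'pixel': [184.0, 353.7], 'score': 0.45}]
```

View pics/m3.png

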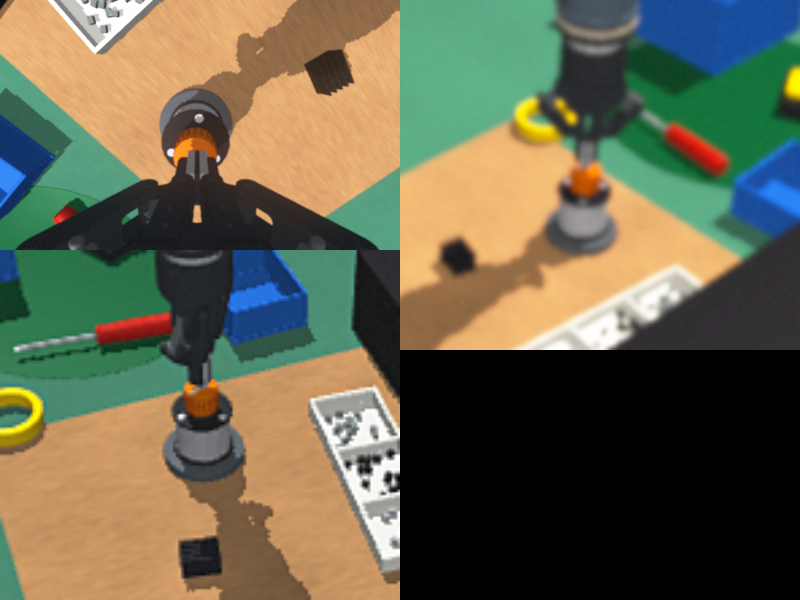

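```bash
cat >> h.py <<'E'
def proj(cam,X):
    p=camera_params(cam)
    return cv2.projectPoints(np.array(X,float)[None],cv2.Rodrigues(np.array(p["R"]))[0],np.array(p["t"]),np.array(p["intrinsics"],float),np.array([p["k1"],0,0,0.]))[0].ravel()
E
python3 - <<'E'
from h import *
s=env.get_state();P=s["position"];print(P)
ims={}
for c in("scene","side","wrist"):
    o,_=ray(c,200,320);print(c,"campos",o,"TCP",proj(c,P),"TCP+25mm",proj(c,P+[0,0,.025]),"TCP+50",proj(c,P+[0,0,.05]))
A=[];b=[]
for c,r,co in(("scene",184.5,358.2),("side",160.5,304)):
    o,d=ray(c,r,co);d/=np.linalg.norm(d);M=np.eye(3)-np.outer(d,d);A.append(M);b.append(M@o)
print("tri",np.linalg.solve(sum(A),sum(b)))
a=snapshot("wrist");b=snapshot("side")
out=np.zeros((500,800,3),np.uint8)
out[:,:400]=cv2.resize(a[200:325,270:370],(400,500))
out[:,400:]=cv2.resize(b[120:220,260:340],(400,500))
cv2.imwrite("pics/m4.png",out)
E
```

```text
[0.52309287 0.15863915 0.07312587]
scene campos [ 1.40880643 -0.83012992  1.08029015] TCP [357.13099435 188.538563  ] TCP+25mm [357.61020712 182.33934976] TCP+50 [358.09808357 176.02369729]
side campos [ 0.25221239 -0.77143809  0.94673944] TCP [303.90505904 168.07887165] TCP+25mm [303.56429023 161.57262943] TCP+50 [303.21445006 154.88524423]
wrist campos [0.57533514 0.10951824 0.24861356] TCP [313.31023583 231.9228264 ] TCP+25mm [313.12070358 250.70132214] TCP+50 [312.86681328 275.86905251]
tri [0.52625886 0.16110465 0.09428809]
```

View pics/m4.png

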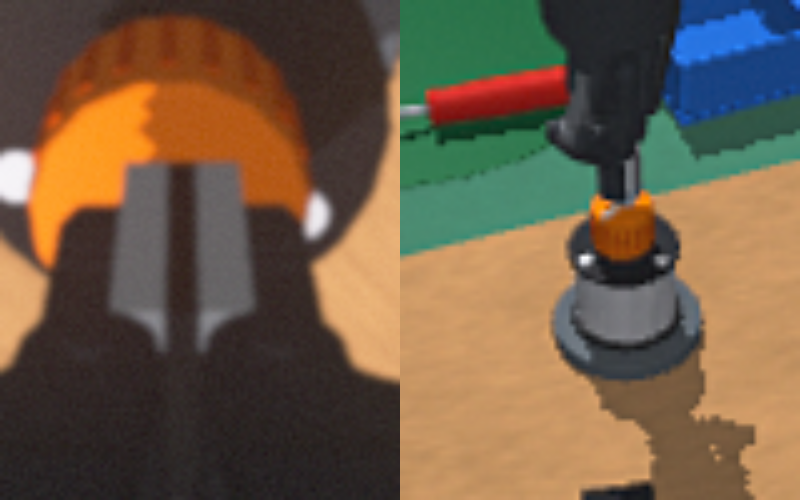

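Run:
```python
from h import *
from scipy.spatial.transform import Rotation as Ro
s=env.get_state();P=s["position"];R=Ro.from_quat(s["tool_rot"]).as_matrix();print(R.round(2).tolist(),s["width"],s["clock"])
for dz in(0,.013,.026,.04):
  print(dz,[proj("wrist",P+R@[sx*.011,sy*.0425,-dz]).round(0).tolist() for sy in(-1,1) for sx in(-1,1)],"shut",[proj("wrist",P+R@[sx*.011,0,-dz]).round(0).tolist() for sx in(-1,1)])
im=cv2.imread("pics/w2.png");cv2.imwrite("pics/m5.png",cv2.resize(im[230:350,140:260],(600,600)))
```

```text
[[0.74, -0.68, 0.0], [-0.68, -0.74, 0.0], [0.0, -0.0, -1.0]] 7.530945977975441e-05 4.65
0 [[241.0, 249.0], [239.0, 214.0], [385.0, 249.0], [388.0, 214.0]] shut [[313.0, 249.0], [313.0, 214.0]]
0.013 [[236.0, 259.0], [233.0, 222.0], [390.0, 259.0], [393.0, 222.0]] shut [[313.0, 259.0], [313.0, 222.0]]
0.026 [[230.0, 271.0], [227.0, 231.0], [396.0, 271.0], [399.0, 231.0]] shut [[313.0, 271.0], [313.0, 231.0]]
0.04 [[223.0, 286.0], [219.0, 243.0], [403.0, 286.0], [407.0, 243.0]] shut [[313.0, 286.0], [313.0, 243.0]]
```

View pics/m5.png

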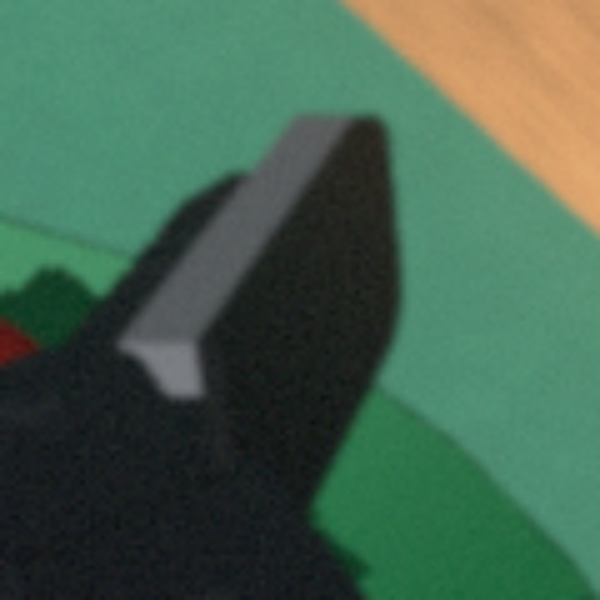

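The fingers shut above the cap. In the wrist picture, the real fingertips sit about 34 mm short of the reported TCP: open tips at half-spacing 98 px where 80 px was predicted, and closed tips at row 240. I'll open, go 3 cm lower and look before closing.

Call:
{"fn": "servo_tool", "kwargs": {
  "targets": [
    [0,0,0,0,0],
    [0,0,0,0,0],
    [0,0,0,0,0],
    [0,0,0,0,0],
    [0,0,0,0,0]
  ]
}}

```text
clock: 5.07
position: [0.5231, 0.1587, 0.0731]
tool_rot: [0.931, -0.364, -0.0, -0.0]
ft_force: [-0.4, 0.1, -0.4]
width: 0.0604
grip_force: 0.0
```

Call:
{"fn": "servo_tool", "kwargs": {
  "targets": [
    [0,0,0,0,0],
    [0.1,0,0,0,0],
    [0.1,0,0,0,0],
    [0.1,0,0,0,0]
  ]
}}

```text
clock: 5.4
position: [0.5242, 0.1587, 0.0731]
tool_rot: [0.931, -0.364, 0.0, -0.0]
ft_force: [0.4, 0.1, -0.3]
width: 0.0855
grip_force: 0.0
```

Call:
{"fn": "servo_tool", "kwargs": {
  "targets": [
    [0,0,-0.6,0,0],
    [0,0,-1.2,0,0],
    [0,0,-1.8,0,0],
    [0,0,-2.4,0,0],
    [0,0,-3,0,0]
  ]
}}

```text
clock: 5.82
position: [0.5238, 0.1585, 0.0422]
tool_rot: [0.931, -0.364, -0.0, 0.0]
ft_force: [0.3, -0.3, -0.4]
width: 0.0853
grip_force: 0.0
```

Call:
{"fn": "servo_tool", "kwargs": {
  "targets": [
    [0,0,0,0,0.2],
    [0,0,0,0,0.3],
    [0,0,0,0,0.35]
  ]
}}

```text
clock: 6.07
position: [0.5242, 0.1587, 0.0432]
tool_rot: [0.931, -0.364, 0.0, -0.0]
ft_force: [0.4, 0.4, 1.1]
width: 0.0556
grip_force: 0.0
```

Run:
```python
from h import *
s=env.get_state();print(s["position"],s["width"])
a=snapshot("wrist");b=snapshot("side")
out=np.zeros((500,800,3),np.uint8)
out[:,:400]=cv2.resize(a[170:370,240:400],(400,500))
out[:,400:]=cv2.resize(b[120:220,260:340],(400,500))
cv2.imwrite("pics/m6.png",out)
```

```text
[0.52416289 0.15866198 0.04323686] 0.05562482275349891
```

View pics/m6.png

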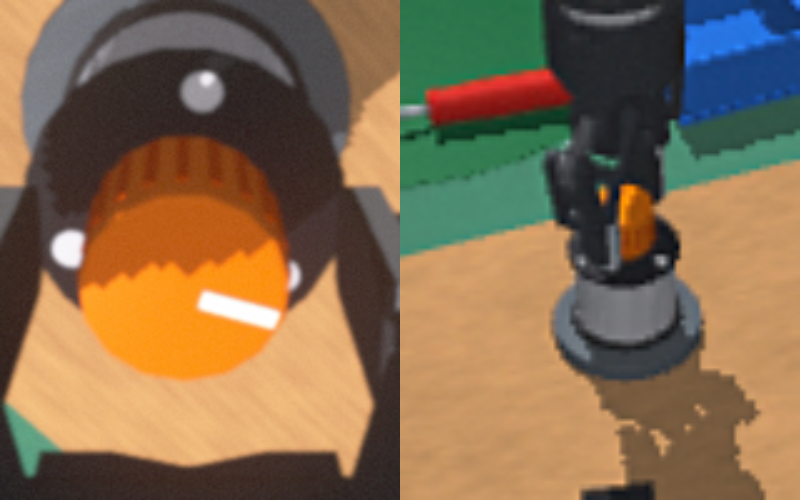

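The fingers now straddle the cap, with its top centred between the pads and the tips just over the reel flange. I'll close with a 2 mm lift.

Call:
{"fn": "servo_tool", "kwargs": {
  "targets": [
    [0,0,0.2,0,0.5],
    [0,0,0.2,0,1],
    [0,0,0.2,0,1],
    [0,0,0.2,0,1],
    [0,0,0.2,0,1]
  ],
  "squeeze": 50
}}

```text
clock: 6.58
position: [0.5248, 0.1591, 0.0461]
tool_rot: [0.932, -0.364, 0.001, -0.001]
ft_force: [-0.0, 2.2, 8.3]
width: 0.0343
grip_force: 48.9
```

Call:
{"fn": "servo_tool", "kwargs": {
  "targets": [
    [0,0,0,-6,1],
    [0,0,0,-12,1],
    [0,0,-0.05,-18,1],
    [0,0,-0.05,-24,1],
    [0,0,-0.06,-30,1]
  ]
}}

```text
clock: 7.0
position: [0.5243, 0.1588, 0.0455]
tool_rot: [0.804, -0.594, 0.0, -0.0]
ft_force: [-5.5, -1.1, 13.6]
width: 0.0344
grip_force: 49.6
```

```bash
cat > st.py <<'E'
from h import *
s=env.get_state();print(s["clock"],s["position"].round(4),s["tool_rot"].round(3),"F",s["ft_force"].round(1),"T",s["ft_torque"].round(2),"q6",s["q"][5].round(3),s["tau"][5].round(2),s["width"],s["grip_force"])
im=snapshot("wrist")
import sys
if len(sys.argv)>1: cv2.imwrite(sys.argv[1],cv2.resize(im[170:370,240:400],(480,600)))
E
python3 st.py pics/m7.png
```

```text
7.0 [0.5243 0.1588 0.0455] [ 0.804 -0.594  0.    -0.   ] F [-5.5 -1.1 13.6] T [-0.19  1.21  0.14] q6 -1.574 -3.25 0.03443317515849355 49.63536858558655
```

View pics/m7.png

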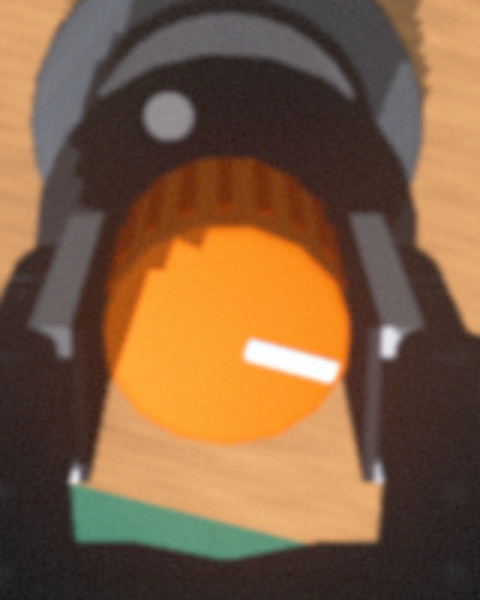

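The white line has kept its place relative to the fingers, so the cap turns with them without slipping. I'll carry on, with the descent adjusted because Fz has risen a little.

Call:
{"fn": "servo_tool", "kwargs": {
  "targets": [
    [0,0,0,-7,1],
    [0,0,0,-14,1],
    [0,0,0,-21,1],
    [0,0,0,-28,1],
    [0,0,0,-35,1]
  ]
}}

```text
clock: 7.47
position: [0.5235, 0.1588, 0.045]
tool_rot: [-0.588, 0.809, 0.0, -0.0]
ft_force: [-7.4, 1.1, 7.1]
width: 0.0345
grip_force: 49.3
```

Call:
{"fn": "servo_tool", "kwargs": {
  "targets": [
    [0,0,0,-7,1],
    [0,0,-0.03,-14,1],
    [0,0,-0.03,-21,1],
    [0,0,-0.06,-28,1],
    [0,0,-0.06,-35,1]
  ]
}}

```text
clock: 7.88
position: [0.523, 0.1593, 0.0444]
tool_rot: [-0.318, 0.948, 0.001, -0.001]
ft_force: [-11.4, 3.7, 9.7]
width: 0.034
grip_force: 49.5
```

```bash
python3 st.py
```

```text
7.8833 [0.523  0.1593 0.0444] [-0.318  0.948  0.001 -0.001] F [-11.4   3.7   9.7] T [0.93 2.31 0.14] q6 -0.352 -3.8 0.034025163046285306 49.506019949913025
```

Call:
{"fn": "servo_tool", "kwargs": {
  "targets": [
    [-0.1,0,0,-6,1],
    [-0.1,0.0,-0.02,-12,1],
    [-0.1,0.0,-0.03,-18,1],
    [-0.1,0.0,-0.04,-24,1],
    [-0.1,0,-0.04,-24,1]
  ]
}}

```text
clock: 8.35
position: [0.5227, 0.1597, 0.0441]
tool_rot: [-0.113, 0.994, 0.001, -0.0]
ft_force: [-6.1, 6.4, 6.4]
width: 0.0342
grip_force: 49.8
```

```bash
python3 st.py
```

```text
8.35 [0.5227 0.1597 0.0441] [-0.113  0.994  0.001 -0.   ] F [-6.1  6.4  6.4] T [ 1.46  1.27 -0.09] q6 0.069 2.91 0.034241705064889605 49.80068564414978
```

Call:
{"fn": "servo_tool", "kwargs": {
  "targets": [
    [0,0,0,-6,1],
    [0,0.0,-0.02,-12,1],
    [0,0.0,-0.03,-18,1],
    [0,0.0,-0.04,-24,1],
    [0,0,-0.04,-24,1]
  ]
}}

```text
clock: 8.82
position: [0.5235, 0.16, 0.0437]
tool_rot: [0.095, 0.995, 0.001, 0.0]
ft_force: [0.4, 7.6, 2.5]
width: 0.0344
grip_force: 50.3
```

```bash
python3 st.py
```

```text
8.8167 [0.5235 0.16   0.0437] [0.095 0.995 0.001 0.   ] F [0.4 7.6 2.5] T [ 1.53 -0.11  1.31] q6 0.487 4.35 0.03439737473567443 50.33267855644226
```

Call:
{"fn": "servo_tool", "kwargs": {
  "targets": [
    [0,0,0,-3,1],
    [0,0.1,0,-6,1],
    [0,0.1,0,-6,1]
  ]
}}

```text
clock: 9.12
position: [0.523, 0.1602, 0.0436]
tool_rot: [0.146, 0.989, 0.0, 0.0]
ft_force: [-3.5, 1.5, 6.4]
width: 0.0343
grip_force: 50.8
```

```bash
python3 st.py pics/m8.png
```

```text
9.1167 [0.523  0.1602 0.0436] [0.146 0.989 0.    0.   ] F [-3.5  1.5  6.4] T [0.49 0.69 0.96] q6 0.59 2.45 0.03429069999310937 50.8406925201416
```

View pics/m8.png

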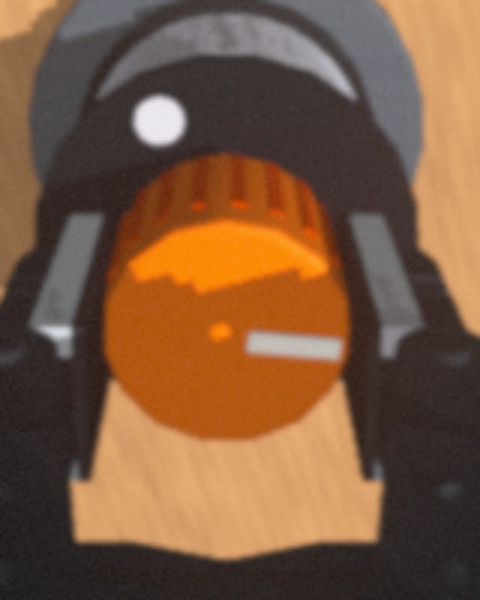

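The line has slipped about 10° relative to the fingers and the torque rose from 0.1 to about 1 N m, so the cap is on its hard stop. Now I'll back it off 90° and follow its rise.

Call:
{"fn": "servo_tool", "kwargs": {
  "targets": [
    [0,0,0,6,1],
    [0,0,0.02,12,1],
    [0,0,0.03,18,1],
    [0,0,0.04,24,1],
    [0,0,0.05,30,1]
  ]
}}

```text
clock: 9.58
position: [0.523, 0.1598, 0.0441]
tool_rot: [-0.119, 0.993, 0.0, 0.0]
ft_force: [-4.2, 0.8, 5.7]
width: 0.0344
grip_force: 50.9
```

Call:
{"fn": "servo_tool", "kwargs": {
  "targets": [
    [0,0,0.01,6,1],
    [0,0,0.02,12,1],
    [0,0,0.03,18,1],
    [0,0,0.04,24,1],
    [0,0,0.05,30,1]
  ]
}}

```text
clock: 10.0
position: [0.5232, 0.1594, 0.0446]
tool_rot: [-0.372, 0.928, -0.0, 0.0]
ft_force: [-1.5, -2.8, 5.2]
width: 0.0345
grip_force: 50.8
```

Call:
{"fn": "servo_tool", "kwargs": {
  "targets": [
    [0,0,0.01,6,1],
    [0,0,0.02,12,1],
    [0,0,0.03,18,1],
    [0,0,0.04,24,1],
    [0,0,0.05,30,1]
  ]
}}

```text
clock: 10.42
position: [0.5236, 0.1592, 0.0452]
tool_rot: [-0.599, 0.801, -0.001, 0.0]
ft_force: [1.4, -4.7, 3.8]
width: 0.0346
grip_force: 50.6
```

Call:
{"fn": "servo_tool", "kwargs": {
  "targets": [
    [0,0,0,0,1],
    [0,0,0,0,1],
    [0,0,0,0,1]
  ]
}}

```text
clock: 10.67
position: [0.5236, 0.1592, 0.0451]
tool_rot: [-0.595, 0.803, -0.001, 0.0]
ft_force: [1.5, -5.3, 6.4]
width: 0.034
grip_force: 50.8
```

```bash
python3 st.py pics/m9.png
```

```text
10.6667 [0.5236 0.1592 0.0451] [-0.595  0.803 -0.001  0.   ] F [ 1.5 -5.3  6.4] T [-1.07 -0.15  0.08] q6 -0.98 -0.03 0.03401318881221218 50.75045049190521
```

View pics/m9.png

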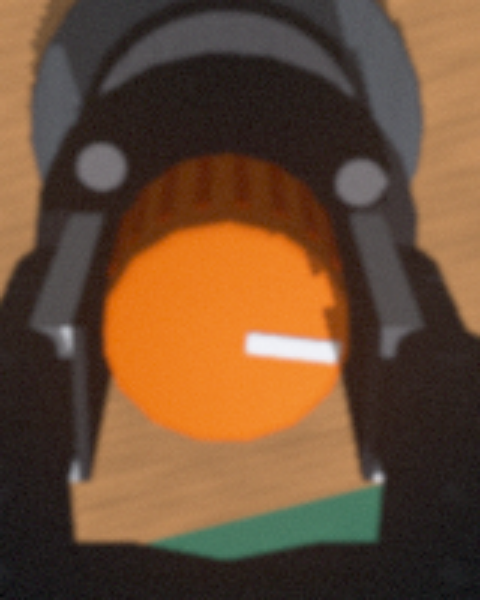

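The line is unchanged relative to the fingers and the wrist turned back 90° (q6 from 0.59 to -0.98). The cap is at rest under a 50 N grip.

```bash
python3 -c "
from rig import env
print(env.hand_in())"
```

```text
the job is handed in; nothing more can be done
None
```

I screwed the orange cap down to its hard stop, backed it off 90°, and handed the job in at about 11 s with the gripper still holding it at about 50 N; the hand-in call returned no verdict.

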